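# Take the parts caddy off its keeper hook and stand it in its cradle

### The job

Take the plywood parts caddy down from the deep hook of the steel stand: lift its hanging bar past the tip of the prong, feeling gently for the keeper strip just above it, and draw it out through the gap towards the stand's front, never pressing on the stand with 20 N or more. Keep the caddy upright, set it down softly in the empty fenced plywood cradle, flat on its floor and square to it, and let go. Leave the other things on the desk where they are.

Things in the scene. Friction and masses are not known exactly. Their poses are not given: they have to be found in the camera images.
- stand: Fixed steel hook stand. Origin on the desk under the hook; front is -x (the side to withdraw to), z up. Post 24 mm wide at x = 22 to 42 mm, 208 mm high, on a 110 x 120 x 12 mm foot (x = -23 to 87 mm). Two rubber-ended pins (y = -30 and 30 mm, 14 mm thick, centred 68 mm up, ends at about x = -18 mm) prop the hanging caddy's back; they spring about 2 N/mm.
- hook_seat (a point): Point on top of the stand's level hook arm (14 mm wide, 118 mm above the desk) where the caddy's bar lies. In front of it (x = -4 to -10 mm) rises the hook's upturned prong, 14 mm wide, 6 mm thick: its tip is 20 to 56 mm above this point, set differently each time and NOT measured. Axes as the stand's.
- hook_mouth (a point): Point in the prong's plane, 38 mm above hook_seat: the mean tip height, not the actual one. A level keeper strip (14 mm wide, x = -7 to 33 mm from here, 6 mm thick) is one piece with the prong; its underside is always 11 mm above the tip, so the 8 mm bar passes out between tip and keeper with 3 mm to spare. Both are stiff: push neither.
- caddy: The plywood parts caddy: open box 76 (x) x 110 (y) x 55 mm high, about 0.25 to 0.5 kg, centre of mass within 5 mm of x = 0, y = 0. Origin at the centre of its underside, z up, its back is +x. At the start it hangs on the stand, its axes nearly parallel to the stand's, with its bar touching the back of the prong; the underside is 62 mm above the desk.
- caddy_grip (a point): Where to hold the caddy: the middle of its carrying handle, an upright board 10 mm thick (along the caddy's x), 98 mm long (along y), 34 mm high, its top 15 mm above this point and its lower edge 19 mm below. It lies 169 mm straight above the middle of the underside. Axes as the caddy's.
- caddy_bar (a point): Middle of the caddy's hanging bar: a level square steel bar, 8 x 8 mm, along the caddy's y, 64 mm long clear between two 6 mm side arms, 56 mm behind (+x) and 60 mm above the middle of the underside; 18 mm behind the box's back wall. Axes as the caddy's.
- caddy_foot (a point): Centre of the caddy's underside (same point as the caddy's origin). Axes as the caddy's.
- cradle: Fixed fenced plywood cradle on the desk, 102 (x) x 136 (y) x 22 mm high, walls 8 mm thick, so the inside is 86 x 120 mm and takes the caddy with 5 mm to spare on each side; it may point its bar either way. Origin at the centre of its underside, on the desk.
- cradle_floor (a point): Centre of the cradle's inner floor, 8 mm above the desk; the fence rises 14 mm above it. Axes as the cradle's.
- trim_wheel: Bystander: plywood wheel, 150 mm across, 12 mm thick, lying flat, with an upright 45 mm peg near its edge. Origin under its centre.
- screwdriver: Bystander: screwdriver, 160 mm, lying between stand and cradle.
- jar: Bystander: closed clear screw jar, 44 mm across, 55 mm high, between stand and cradle. Origin under its centre.
- mouse: Bystander: black computer mouse, 90 x 60 x 34 mm.
- carton: Bystander: cardboard carton 90 x 120 x 60 mm.
- mug: Bystander: white mug, 80 mm across, 90 mm high.
- brush: Bystander: small brush, 150 mm, lying at the back of the desk.
There are look-alikes about, which are no part of the job. Leave any blue or red look-alike of the caddy alone. Several things look just like the cradle: the one meant starts farthest to the robot's left.

How it is judged:
By the outcome, as a careful person would: the job done as asked, in the order asked, and still so for the second after the job is handed in, with the robot touching nothing.
It also fails if it takes over 58 s, if anything falls off the work surface, if the arm or the gripper's body presses on something with over 40 N, if the wrist force passes 120 N, or if a joint passes its speed limit or range.

### The arm

A 7-joint arm with a two-finger parallel gripper is mounted at the origin on the work surface. World frame = base frame: x ahead of the robot, y to its left, z up, the work surface at z = 0. Lengths are in m, angles in rad, forces in N, time in s.
With the tool pointing down it reaches from about 0.4 to 0.85 m from the base axis. Payload 4.5 kg.
Tool frame: the origin (TCP) lies between the finger pads; the fingertips stand 8 mm ahead of it and the grasp point (between the pads) lies 11 mm behind it; z points along the fingers, y is the direction in which the jaws open and shut (so a half turn about z gives the same grasp; the last joint's range is limited). The gripper opens to 85 mm and grips with 20 to 120 N. Pads are 22 mm wide; open, the fingers measure 114 mm over their backs; the gripper's body (76 mm by 85 mm) begins 54 mm behind the grasp point. The pads swing forward as they close: fully open they stand 13 mm farther back than shut.
Start: joints at [1.313, 0.689, -0.195, 1.565, 0.157, 0.902, -0.215], TCP at [0.18, -0.599, 0.239] pointing down, gripper open.
Joint ranges: [-3.01, 3.01], [-0.46, 2.08], [-1.47, 1.51], [0.13, 2.56], [-1, 4.14], [0.04, 2.09], [-2.66, 2.66]. Speed limits (rad/s): [2.57, 2.57, 3.14, 3.14, 3.14, 3.14, 3.14].

### API

Orientations are given as a unit quaternion [x, y, z, w].
In Python, from plant import sensors, viewer, workorder gives the robot as it stands.
- The arm moves only by the tool servo_tool, never from a script. Its argument "targets" is a list of rows, each a list of 2 entries, a list of its own where there are three numbers: the shift along the tool's x, y, z scaled (see below), then the turn, a rotation vector about the tool's x, y, z scaled (see below). In form: [[[tx, ty, tz], [ax, ay, az]], ...]. A call has 1 to 5 rows; each row shifts and turns the commanded pose from where the row before left it, along the tool's axes as they then stand; what a row does not reach is not made up. The controller multiplies each number of a shift by 0.025 m and each number of a turn by 6 degrees. A row lasts 1/12 s, in which the tool goes at most 41.7 mm and 7.16 degrees, less where a joint would pass 70% of its speed; a pose out of reach is approached as far as the arm can. A call with a number of a shift or a turn outside -1 to 1 is refused whole. A call with a gripper value outside its range is refused whole. "gripper" is the opening in per cent of the stroke, from 0 (shut) to 100 (fully open), set as the call begins (left out, the last holds). The fingers move at their own pace and stop on an object; "squeeze" is the grip in N (left out, the last holds). Time passes only in rows, so rows that do not move let the fingers close. It gives the time, the measured TCP pose, the force and the opening at its end, in the units of the state.
- sensors.sense(): the state, without advancing time (a new reading comes with each control period).
- viewer.camera(name): name is "scene" or "side" or "wrist"; returns (picture, depth): 420x560x3 uint8, blue, green, red; 420x560 float32, m along the optical axis (not along the pixel's ray), 0 where there is no reading.
- viewer.camera_model(name): a dict with "intrinsics" (3x3 intrinsics, pixels), "view" (4x4, takes a point from world to camera coordinates); the wrist camera has in their place "hand_eye" (4x4, takes a point from camera to tool coordinates, whose origin is the TCP and whose axes are the flange's). Camera axes: x right, y up, looking along -z (the intrinsics and any distortion apply to the point x, -y, -z); pixel columns grow to the right and rows downward; lengths in m; the calibration is good to about 2 mm. A picture is of the moment at which its call begins: read the wrist's pose just before it. camera_model takes no time and is no camera call.
- workorder.close_job(): hands the job in, once; it reports no verdict.
Trained networks look in the newest picture that a camera, given by its name, has taken for a name from the list of things; names that differ only in an ending like _2 or _b are one class to them, and where a whole thing is asked for, a point or a joint stands for the part that bears it (a point fixed in the world has none). Each returns a list of dicts, best first, with "confidence" (0 to 1); they miss things now and then, are a little off and sometimes report something else, mostly with a low value. They report only what shows in the picture. A call takes as long as a camera call. They do not tell look-alikes from the thing itself.
- viewer.recognise(camera, thing): "box" ([centre column, centre row, width, height] in pixels, round what is visible of it).
- viewer.pinpoint(camera, thing): "centre" ([row, column] in pixels: a listed point, or the origin of a listed thing).
The state is a dict: "t": time; "q": joint angles; "qvel": joint speeds; "effort": joint torques, N m; "eef_pos": TCP position; "tcp_rot": TCP orientation; "force": force on the tool from outside, world axes, zero at the start; "torque": the same for the moment, N m; "opening": opening from 0.0 (shut) to 1.0 (fully open).
Only numpy, scipy, OpenCV 4.12 (cv2) and the standard library are available. Lean on these libraries where they do the work, as an engineer would, in place of code of your own. Each camera call takes 0.05 s, during which the arm holds its last target.

## Working session

There is one attempt and no reset: what is moved stays moved. The work goes in short steps, Python scripts to look and compute and a tool call to move; the robot and the scene stay as the last step left them, time stands still between calls to the robot, and variables do not carry over. Pictures are saved under pics/ and viewed, and the job is handed in when it is done.

Besides the shell and the picture viewer there is one more tool, called after "Emit:" as name(argument=value, ...), one argument or row to a line, values as JSON. servo_tool: Moves the arm, as the interface text tells. Shifts and turns lie within -1 to 1; 1 stands for 0.025 m of shift or 6 degrees of turn. Its arguments: {"type":"object","properties":{"targets":{"type":"array"},"gripper":{"type":"number"},"squeeze":{"type":"number"}},"required":["targets"]}

```bash
ls; mkdir -p pics
cat > h.py <<'E'
import numpy as np, cv2
from scipy.spatial.transform import Rotation as R
from plant import sensors, viewer, workorder
def shot(n,f):
    s=sensors.sense(); p,d=viewer.camera(n); cv2.imwrite(f'pics/{f}.png',p); np.save(f'pics/{f}.npy',d); return s,p,d
def T(s):
    M=np.eye(4); M[:3,:3]=R.from_quat(s['tcp_rot']).as_matrix(); M[:3,3]=s['eef_pos']; return M
def c2w(n,s=None):
    m=viewer.camera_model(n)
    return np.linalg.inv(np.array(m['view'])) if n!='wrist' else T(s)@np.array(m['hand_eye'])
def proj(n,P,s=None):
    m=viewer.camera_model(n);K=np.array(m['intrinsics']); P=np.atleast_2d(P)
    c=(np.linalg.inv(c2w(n,s))@np.c_[P,np.ones(len(P))].T)[:3]; c=c*np.array([[1],[-1],[-1]])
    u=K@c; return (u[:2]/u[2]).T
def unproj(n,uv,d,s=None):
    m=viewer.camera_model(n);K=np.array(m['intrinsics']); uv=np.atleast_2d(uv); d=np.broadcast_to(d,len(uv))
    c=np.linalg.inv(K)@np.c_[uv,np.ones(len(uv))].T*d; c=c*np.array([[1],[-1],[-1]])
    return (c2w(n,s)@np.r_[c,np.ones((1,len(uv)))])[:3].T
def ray(n,uv,z,s=None):
    C=c2w(n,s); p=unproj(n,uv,1.0,s); o=C[:3,3]; r=p-o; return o+r*((z-o[2])/r[:,2:])
E
python3 - <<'E'
from h import *
for n in ['scene','side','wrist']:
    m=viewer.camera_model(n); print(n,{k:np.round(v,3).tolist() for k,v in m.items()})
    s,p,d=shot(n,n+'0')
    for t in (['caddy_grip','caddy_bar','caddy','hook_seat','stand','cradle_floor','jar'] if n!='wrist' else ['cradle_floor']):
        r=viewer.pinpoint(n,t); print(t,[(np.round(x['centre'],1).tolist(),round(x['confidence'],2)) for x in r])
print(s['t'],s['eef_pos'],s['tcp_rot'],s['force'])
E
```

```text
pics
scene {'intrinsics': [[488.66, 0.0, 284.994], [0.0, 488.66, 207.905], [0.0, 0.0, 1.0]], 'view': [[-0.517, 0.856, -0.011, 0.279], [-0.645, -0.382, 0.662, 0.252], [0.562, 0.349, 0.75, -1.721], [0.0, 0.0, 0.0, 1.0]]}
caddy_grip [([222.7, 340.8], 0.97), ([172.8, 375.1], 0.79), ([144.7, 267.7], 0.68)]
caddy_bar [([266.9, 331.1], 0.8), ([211.7, 388.2], 0.64), ([155.4, 277.7], 0.64)]
caddy [([262.9, 334.2], 0.8), ([183.1, 272.6], 0.76), ([210.6, 373.6], 0.74)]
hook_seat [([263.7, 329.3], 0.55)]
stand [([290.6, 326.5], 0.77)]
cradle_floor [([213.6, 219.1], 0.81), ([242.7, 136.3], 0.75)]
jar [([279.9, 258.6], 0.6), ([292.0, 328.1], 0.43), ([216.7, 306.9], 0.39), ([265.9, 331.4], 0.38)]
side {'intrinsics': [[480.795, 0.0, 279.786], [0.0, 480.795, 215.368], [0.0, 0.0, 1.0]], 'view': [[0.766, -0.642, 0.021, -0.416], [0.379, 0.478, 0.792, -0.319], [-0.519, -0.599, 0.61, -1.122], [0.0, 0.0, 0.0, 1.0]]}
caddy_grip [([269.0, 264.9], 0.83), ([209.4, 171.0], 0.73)]
caddy_bar [([230.9, 175.7], 0.92), ([316.5, 248.3], 0.61)]
caddy [([318.2, 267.5], 0.83), ([261.1, 178.7], 0.61)]
hook_seat []
stand []
cradle_floor [([289.3, 433.1], 0.79)]
jar []
wrist {'intrinsics': [[348.041, 0.0, 279.748], [0.0, 348.041, 212.768], [0.0, 0.0, 1.0]], 'hand_eye': [[-0.001, 0.959, 0.282, 0.071], [1.0, 0.001, 0.0, 0.0], [0.0, 0.282, -0.959, -0.135], [0.0, 0.0, 0.0, 1.0]]}
cradle_floor []
0.8 [ 0.17984672 -0.59858296  0.23933765] [9.89370480e-01 1.45416821e-01 9.74164076e-06 4.72355992e-05] [ 0.42112486 -0.23894616 -0.13187364]
```

View pics/scene0.png

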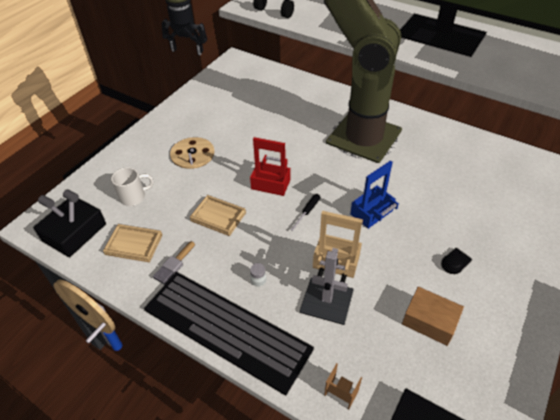

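View pics/side0.png

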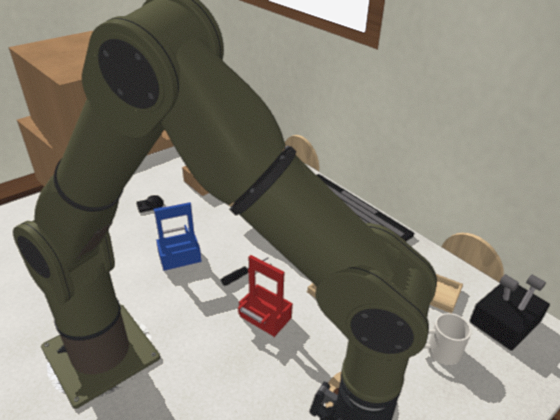

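View pics/wrist0.png

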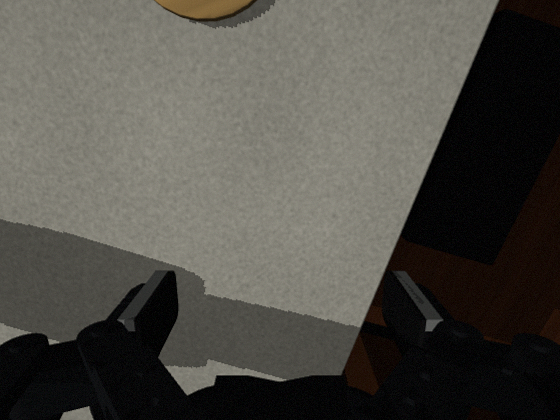

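Run:
```python
from h import *
for nm,uv,z in [('cradA',(219.1,213.6),.008),('cradB',(136.3,242.7),.008),('brown',(343,390),0.0),('handle',(340.8,222.7),.231),('red',(267.7,144.7),.17),('blue',(375,172.8),.17),('standorg',(326.5,290.6),0),('jar',(258.6,279.9),0),('mouse',(456,262),.01),('wheel',(192,152),.01)]:
    print(nm,ray('scene',uv,z).round(3))
d=np.load('pics/scene0.npy')
for uv in [(219,214),(136,242),(343,390),(338,218)]:
    print(uv,unproj('scene',uv,d[uv[1],uv[0]]).round(3))
p=cv2.imread('pics/scene0.png')
cv2.imwrite('pics/c1.png',cv2.resize(p[190:410,270:400],None,fx=2.7*1.5,fy=2.7,interpolation=cv2.INTER_CUBIC)[:, :] if 0 else cv2.resize(p[200:340,270:400],None,fx=4.2,fy=4.2,interpolation=cv2.INTER_CUBIC))
cv2.imwrite('pics/c2.png',np.vstack([cv2.resize(p[185:275,90:270],(720,360)),cv2.resize(p[350:410,300:400],(400,240))[:, :].copy() if 0 else cv2.resize(p[350:410,260:440],(720,240))]))
```

```text
cradA [[ 0.557 -0.222  0.008]]
cradB [[ 0.769 -0.362  0.008]]
brown [[0.842 0.34  0.   ]]
handle [[0.576 0.18  0.231]]
red [[ 0.371 -0.159  0.17 ]]
blue [[0.319 0.161 0.17 ]]
standorg [[0.626 0.182 0.   ]]
jar [[0.69  0.007 0.   ]]
mouse [[0.367 0.449 0.01 ]]
wheel [[ 0.381 -0.464  0.01 ]]
(219, 214) [[ 0.561 -0.218  0.013]]
(136, 242) [[ 0.767 -0.364  0.009]]
(343, 390) [[0.862 0.345 0.053]]
(338, 218) [[0.574 0.171 0.242]]
```

View pics/c1.png

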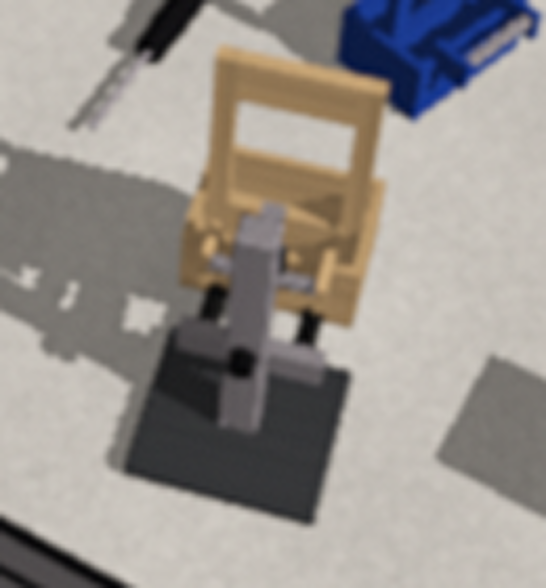

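View pics/c2.png

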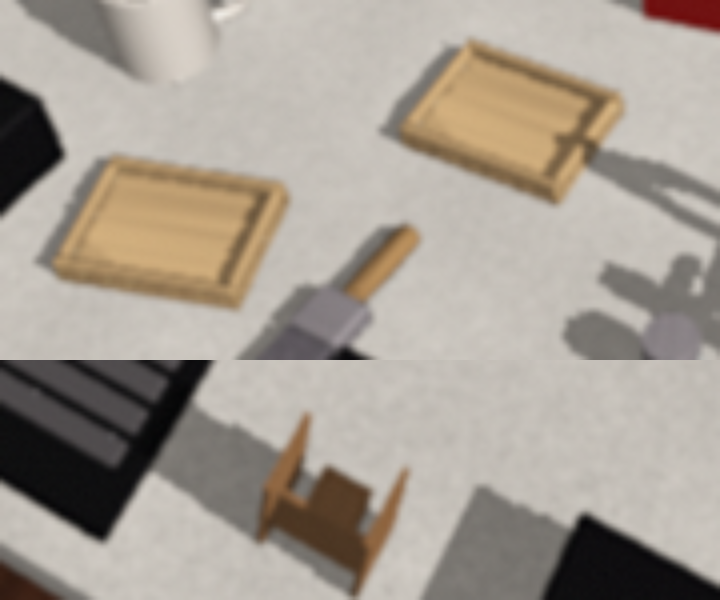

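Candidates for the caddy are the wood one on the stand with its handle at (340,222), a red look-alike at (268,165) and a blue one at (375,200). The wood one is the target. The cradle candidates are (219,214), at y = -0.22, and (136,242), at y = -0.36. The first lies farther to the robot's left, so I choose it, and will check for hidden ones with the wrist camera. The crop shows the wood caddy hanging on the stand.

Emit:
servo_tool(
  targets=[
    [[0.5,-0.25,-0.5],[0,0,0]],
    [[1,-0.5,-0.5],[0,0,0]],
    [[1,-0.5,-0.5],[0,0,0]],
    [[1,-0.5,-0.5],[0,0,0]],
    [[1,-0.5,-0.5],[0,0,0]],
  ],
  gripper=100,
)

```text
t: 1.32
eef_pos: [0.2733, -0.5105, 0.3034]
tcp_rot: [0.989, 0.146, 0.001, 0.0]
force: [1.2, -0.6, -0.3]
opening: 1.003
```

Emit:
servo_tool(
  targets=[
    [[1,-0.5,-0.5],[0,0,0]],
    [[1,-0.5,-0.5],[0,0,0]],
    [[1,-0.5,-0.5],[0,0,0]],
    [[1,-0.5,-0.3],[0,0,0]],
    [[1,-0.5,0],[0,0,0]],
  ],
)

```text
t: 1.73
eef_pos: [0.3756, -0.415, 0.3499]
tcp_rot: [0.989, 0.146, 0.002, 0.002]
force: [0.7, 0.2, -0.0]
opening: 1.003
```

Emit:
servo_tool(
  targets=[
    [[1,-0.5,0],[0,0,0]],
    [[1,-0.5,0],[0,0,-0.5]],
    [[1,-0.5,0],[0,0,-0.8]],
    [[1,-0.5,0],[0,0,-0.8]],
    [[1,-0.5,0],[0,0,-0.8]],
  ],
)

```text
t: 2.15
eef_pos: [0.4679, -0.3108, 0.3479]
tcp_rot: [0.955, 0.296, 0.001, 0.0]
force: [-0.2, -0.2, 1.3]
opening: 1.0
```

Run:
```python
from h import *
s,p,d=shot('wrist','w1')
print(s['t'],s['q'],s['eef_pos'],s['tcp_rot'])
for t in ['cradle_floor','cradle','caddy_grip','caddy']:
    r=viewer.pinpoint('wrist',t)
    for x in r:
        v,u=x['centre']; print(t,round(u),round(v),round(x['confidence'],2),ray('wrist',(u,v),{'cradle_floor':.008,'cradle':0,'caddy_grip':.231,'caddy':.062}[t],s).round(3))
```

```text
2.15 [ 0.6926707   0.4937626  -0.30698198  1.60409318  0.16389309  1.06766675
 -0.62901476] [ 0.46788749 -0.31084552  0.34787296] [9.55236160e-01 2.95843378e-01 6.51320684e-04 3.86542292e-04]
cradle_floor 265 62 0.78 [[ 0.564 -0.223  0.008]]
cradle 263 64 0.69 [[ 0.562 -0.221  0.   ]]
caddy_grip 81 187 0.68 [[ 0.398 -0.181  0.231]]
caddy 145 164 0.84 [[ 0.383 -0.172  0.062]]
```

View pics/w1.png

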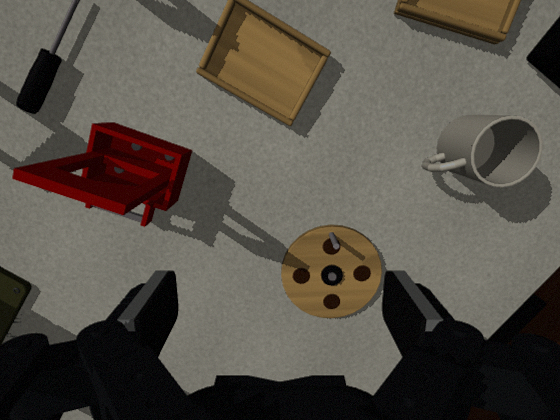

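Emit:
servo_tool(
  targets=[
    [[1,-0.5,0],[0,0,-0.6]],
    [[1,-0.5,0],[0,0,-0.6]],
    [[1,-0.5,-0.2],[0,0,-0.6]],
    [[1,-0.5,-0.2],[0,0,-0.6]],
    [[1,-0.5,-0.2],[0,0,-0.6]],
  ],
)

```text
t: 2.82
eef_pos: [0.5186, -0.1844, 0.3622]
tcp_rot: [0.898, 0.439, -0.0, 0.0]
force: [-0.4, -0.1, 0.3]
opening: 1.0
```

Emit:
servo_tool(
  targets=[
    [[1,-0.5,0],[0,0,-0.6]],
    [[1,-0.5,0],[0,0,-0.6]],
    [[1,-0.5,0],[0,0,-0.6]],
    [[1,-0.5,0],[0,0,-0.6]],
    [[0.5,-0.3,0],[0,0,-0.6]],
  ],
)

```text
t: 3.23
eef_pos: [0.5283, -0.0559, 0.3623]
tcp_rot: [0.817, 0.576, 0.001, -0.0]
force: [-0.3, 0.2, 0.3]
opening: 0.998
```

Run:
```python
from h import *
s,p,d=shot('wrist','w2')
print(s['t'],s['q'],s['eef_pos'],s['tcp_rot'])
for t in ['cradle_floor','caddy_grip','caddy_bar','hook_seat','stand']:
    r=viewer.pinpoint('wrist',t)
    for x in r:
        v,u=x['centre']; print(t,round(u),round(v),round(x['confidence'],2),ray('wrist',(u,v),{'cradle_floor':.008,'cradle':0,'caddy_grip':.231,'caddy_bar':.122,'hook_seat':.118,'stand':0}[t],s).round(3))
```

```text
3.2333 [ 0.34291913  0.45591646 -0.50794831  1.65822488  0.24260997  1.08983057
 -0.57690632] [ 0.52827951 -0.05592106  0.362341  ] [ 8.17279491e-01  5.76240941e-01  7.27237751e-04 -2.86776877e-04]
cradle_floor 491 302 0.8 [[ 0.769 -0.375  0.008]]
cradle_floor 340 260 0.74 [[ 0.565 -0.226  0.008]]
caddy_grip 172 324 0.71 [[ 0.401 -0.127  0.231]]
caddy_grip 380 76 0.66 [[0.627 0.009 0.231]]
caddy_grip 196 151 0.46 [[0.481 0.005 0.231]]
```

View pics/w2.png

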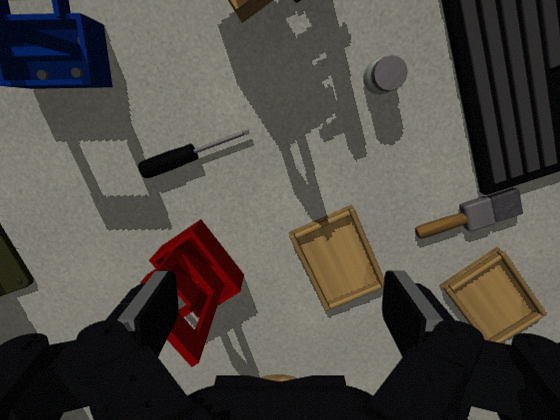

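```bash
cat > cradle.py <<'E'
from h import *
import json,sys
def cloud(n,d,s=None):
    v,u=np.nonzero(d>0); return np.c_[u,v],unproj(n,np.c_[u,v],d[v,u],s)
def fit(P,c,lo,hi,r=.1):
    m=(np.hypot(P[:,0]-c[0],P[:,1]-c[1])<r)&(P[:,2]>lo)&(P[:,2]<hi); Q=P[m]; return Q,cv2.minAreaRect(Q[:,:2].astype(np.float32)*1000)
if __name__=='__main__':
    # pose at w2
    s=dict(eef_pos=[0.52827951,-0.05592106,0.362341],tcp_rot=[8.17279491e-01,5.76240941e-01,7.27237751e-04,-2.86776877e-04])
    d=np.load('pics/w2.npy'); uv,P=cloud('wrist',d,s)
    fl=P[(np.hypot(P[:,0]-.565,P[:,1]+.225)<.035)]; print('floor z',np.median(fl[:,2]))
    dk=P[(np.hypot(P[:,0]-.66,P[:,1]+.15)<.02)]; print('desk z',np.median(dk[:,2]))
    for lo in (.014,.017,.019):
        Q,r=fit(P,(.565,-.225),lo,.03); print(lo,len(Q),r)
E
python3 cradle.py
```

```text
floor z 0.00856556934074279
desk z 0.0004970850502157564
0.014 1710 ((561.4982299804688, -220.20677185058594), (101.9614028930664, 136.7450408935547), 5.411035060882568)
0.017 1591 ((561.4982299804688, -220.20677185058594), (101.9614028930664, 136.7450408935547), 5.411035060882568)
0.019 1481 ((561.4982299804688, -220.20677185058594), (101.9614028930664, 136.7450408935547), 5.411035060882568)
```

Emit:
servo_tool(
  targets=[
    [[1,0,-0.4],[0,0,-0.6]],
    [[1,0,-0.4],[0,0,-0.6]],
    [[1,0,-0.4],[0,0,-0.6]],
    [[1,0.1,-0.4],[0,0,-0.6]],
    [[1,0.1,0],[0,0,-0.6]],
  ],
)

```text
t: 3.95
eef_pos: [0.5624, 0.0613, 0.4037]
tcp_rot: [0.719, 0.695, 0.001, 0.001]
force: [1.0, 0.9, -1.1]
opening: 1.0
```

Emit:
servo_tool(
  targets=[
    [[0.8,0.3,0],[0,0,-0.2]],
    [[0,0.3,0],[0,0,0]],
    [[0,0,0],[0,0,0]],
  ],
)

```text
t: 4.2
eef_pos: [0.5777, 0.0808, 0.4013]
tcp_rot: [0.712, 0.702, -0.0, 0.0]
force: [-0.8, -0.4, -0.2]
opening: 0.998
```

Run:
```python
from h import *
s,p,d=shot('wrist','w3')
import json; json.dump({k:np.array(v).tolist() for k,v in s.items()},open('s3.json','w'))
print(s['t'],s['q'],s['eef_pos'],s['tcp_rot'],s['force'])
for t in ['caddy_grip','caddy_bar','hook_seat','hook_mouth']:
    r=viewer.pinpoint('wrist',t)
    for x in r:
        v,u=x['centre']; print(t,round(u),round(v),round(x['confidence'],2),ray('wrist',(u,v),{'caddy_grip':.231,'caddy_bar':.122,'hook_seat':.118,'hook_mouth':.156}[t],s).round(3))
```

```text
4.2 [ 0.12020215  0.52341819 -0.59370325  1.43329088  0.29733706  1.27474414
 -0.51185745] [0.57767392 0.08084829 0.40129449] [ 7.12018344e-01  7.02160791e-01 -5.25701335e-05  3.14639234e-04] [-0.82131774 -0.37970139 -0.19260222]
caddy_grip 268 74 0.97 [[0.569 0.18  0.231]]
caddy_grip 16 97 0.7 [[0.358 0.166 0.231]]
caddy_bar 115 329 0.86 [[ 0.347 -0.133  0.122]]
caddy_bar 316 74 0.84 [[0.619 0.19  0.122]]
caddy_bar 82 56 0.83 [[0.362 0.213 0.122]]
caddy_bar 183 208 0.52 [[0.456 0.038 0.122]]
hook_seat 321 74 0.79 [[0.624 0.191 0.118]]
hook_mouth 318 67 0.82 [[0.617 0.193 0.156]]
```

View pics/w3.png

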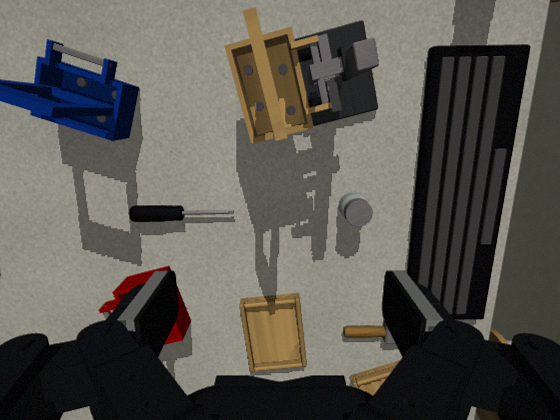

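Run:
```python
from cradle import *
s=json.load(open('s3.json')); d=np.load('pics/w3.npy'); uv,P=cloud('wrist',d,s)
Q,r=fit(P,(.57,.18),.236,.26,.1); print('handle top',len(Q),np.median(Q[:,2]),r, np.percentile(Q[:,2],[5,95]))
L=cv2.fitLine(Q[:,:2].astype(np.float32),cv2.DIST_HUBER,0,.01,.01).ravel(); print('dir deg',np.degrees(np.arctan2(L[1],L[0])))
Q,r=fit(P,(.65,.2),.2,.22,.1); print('post top',len(Q),Q.mean(0) if len(Q) else 0,r)
Q,r=fit(P,(.565,-.225),.017,.03); print('cradle',len(Q),r)
Q,r=fit(P,(.61,.185),.109,.13,.12); print('rim/…',len(Q),r)
# height map around hook, in local frame
for v in range(40,110,4):
    row=[]
    for u in range(288,384,6):
        i=np.nonzero((uv[:,0]==u)&(uv[:,1]==v))[0]; row.append('%4d'%round(P[i[0],2]*1000) if len(i) else '   .')
    print(v,' '.join(row))
p=cv2.imread('pics/w3.png'); cv2.imwrite('pics/c3.png',cv2.resize(p[0:150,215:395],None,fx=4.2,fy=4,interpolation=cv2.INTER_CUBIC))
```

```text
handle top 1730 0.2466014114052572 ((566.8927001953125, 177.24053955078125), (10.009725570678711, 98.10728454589844), 13.482355117797852) [0.24532319 0.24783249]
dir deg -76.49599
post top 732 [0.65176742 0.1974011  0.20800309] ((652.66552734375, 197.7880859375), (20.5700740814209, 24.06366539001465), 13.3661470413208)
cradle 1169 ((561.12548828125, -220.10939025878906), (102.03133392333984, 136.91488647460938), 5.496349811553955)
rim/… 2452 ((594.2948608398438, 184.05958557128906), (132.9072723388672, 110.38375854492188), 13.521443367004395)
40  114   12  130  130  130  128   79   13   14   11   11   11   13  209  209    1
44   98  130  130  127  127   79   79   13   13   13   12  209  209  208  208    1
48   81  122  110   72  126   76   79   12   11  180  191  208  208  209  209    2
52   68  118   74   75  125  124   79   79   13  181  185  207  208  207  209   -1
56   69  118   75   75  128  127   80   77   12  181  186  205  209  208  209    0
60   69  117   72   13  123  126   80  174  175  178  179  206  209  209  209    0
64   69  118   14   12  174  175  175  175  175  174 
[... 245 characters left out ...]
164  180  117   12   12   12    0
80   70   68  118   13  136  127   84   79   93  158   12   12   11   11   12    0
84   67   68  116   14   82  127  127   79   79   13   12   12   13   12   12    2
88   69   68  117   13   14  125  126   79   80   12   13   14   12   11   12    .
92   68   68  118   12   12   12  125   80   79   12   13   13   12   13   11    1
96   68   68  102  116   11   11  126   80   77   11   12   12   13   12   10    1
100   68   70   84  117   74   74  125   77   77   12   12   10   12   13   12    0
104   68   67   69  116   75   75  128  130   79   12   14   13   12   13   13    2
108   76   75   70  129  129  128  131   67   79   14   12   13   13   11   11    0
```

View pics/c3.png

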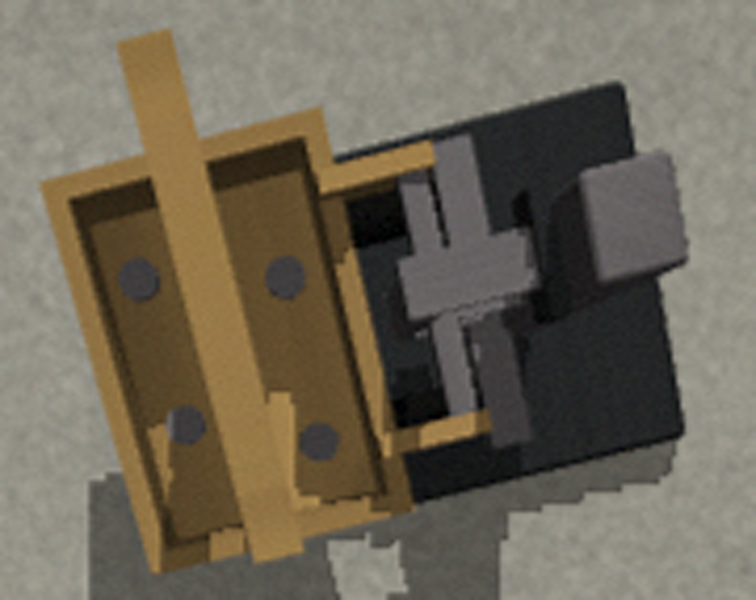

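Emit:
servo_tool(
  targets=[
    [[0,0,0],[0,0,-0.8]],
    [[0,0,0],[0,0,-0.8]],
    [[0,0,0],[0,0,-0.8]],
    [[1,0.1,0.5],[0,0,0]],
    [[1,0.1,0.8],[0,0,0]],
  ],
)

```text
t: 4.87
eef_pos: [0.5709, 0.1296, 0.3707]
tcp_rot: [0.62, 0.785, 0.002, 0.002]
force: [1.4, 1.1, -0.6]
opening: 1.001
```

Emit:
servo_tool(
  targets=[
    [[1,0.1,0.9],[0,0,0]],
    [[0.9,0.2,0.9],[0,0,0]],
    [[0,0,0.9],[0,0,0]],
    [[0,0,0],[0,0,0]],
    [[0,0,0],[0,0,0]],
  ],
)

```text
t: 5.28
eef_pos: [0.5651, 0.1777, 0.3012]
tcp_rot: [0.618, 0.786, -0.002, -0.0]
force: [0.1, 0.4, 0.4]
opening: 1.004
```

```bash
cat > hl.py <<'E'
from cradle import *
import sys
s,p,d=shot('wrist',sys.argv[1]); uv,P=cloud('wrist',d,s)
print(s['t'],s['q'].round(3),s['eef_pos'].round(4),s['tcp_rot'].round(4),s['force'].round(2))
Q,r=fit(P,(.567,.177),.238,.26,.1); print('handle top',len(Q),np.median(Q[:,2]),r)
if len(Q):
    c=np.array([r[0][0]/1000,r[0][1]/1000,.231]); M=T(s); print('grip pt in tool',(M[:3,:3].T@(c-M[:3,3])).round(4))
    print('tool x deg',np.degrees(np.arctan2(M[1,0],M[0,0])))
E
python3 hl.py w4
```

```text
5.2833 [-0.03   0.632 -0.626  1.572  0.406  1.073 -0.524] [0.5651 0.1777 0.3012] [ 6.181e-01  7.861e-01 -1.500e-03 -1.000e-04] [0.07 0.42 0.36]
handle top 2721 0.24657950140961782 ((567.1657104492188, 177.06002807617188), (9.59642219543457, 98.5779800415039), 13.487284660339355)
grip pt in tool [-0.001   0.0021  0.0702]
tool x deg 103.64127129091128
```

View pics/w4.png

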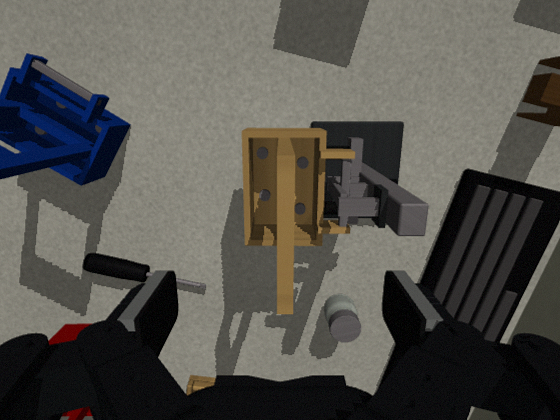

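Emit:
servo_tool(
  targets=[
    [[0,0.08,0.9],[0,0,0]],
    [[0,0,0.9],[0,0,0]],
    [[-0.04,0,0.9],[0,0,0]],
    [[0,0,0.55],[0,0,0]],
    [[0,0,0],[0,0,0]],
  ],
)

```text
t: 5.75
eef_pos: [0.5674, 0.1765, 0.2194]
tcp_rot: [0.619, 0.786, -0.002, -0.0]
force: [-0.7, -0.0, -0.4]
opening: 1.001
```

```bash
python3 hl.py w5
```

```text
5.75 [-0.054  0.722 -0.58   1.669  0.482  0.901 -0.589] [0.5674 0.1765 0.2194] [ 6.187e-01  7.856e-01 -1.600e-03 -1.000e-04] [-0.69 -0.04 -0.38]
handle top 10325 0.2467413382848584 ((566.7755737304688, 180.38546752929688), (88.3916015625, 77.58857727050781), 52.874732971191406)
grip pt in tool [ 0.0039  0.0003 -0.0116]
tool x deg 103.55830369713027
```

View pics/w5.png

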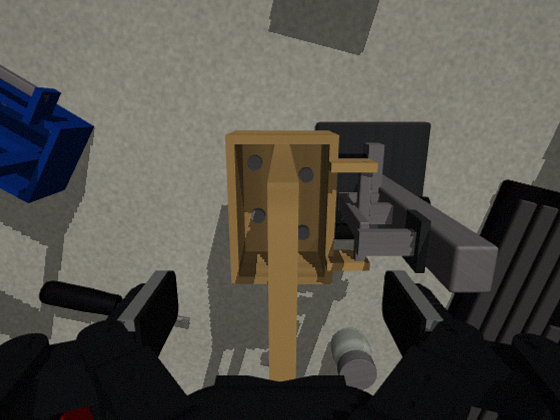

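The handle sits at columns 268-297, centred between the fingers, so I am closing the gripper.

Emit:
servo_tool(
  targets=[
    [[0,0,0],[0,0,0]],
    [[0,0,0],[0,0,0]],
    [[0,0,0],[0,0,0]],
    [[0,0,0],[0,0,0]],
    [[0,0,0],[0,0,0]],
  ],
  gripper=0,
  squeeze=60,
)

```text
t: 6.22
eef_pos: [0.5678, 0.179, 0.2213]
tcp_rot: [0.618, 0.786, 0.0, 0.0]
force: [-0.3, 0.7, 0.6]
opening: 0.299
```

Emit:
servo_tool(
  targets=[
    [[0,0,0],[0,0,0]],
    [[0,0,0],[0,0,0]],
    [[0,0,0],[0,0,0]],
    [[0,0,0],[0,0,0]],
  ],
)

```text
t: 6.55
eef_pos: [0.5677, 0.179, 0.2209]
tcp_rot: [0.618, 0.786, 0.0, 0.0]
force: [-0.6, -1.4, 3.2]
opening: 0.111
```

Emit:
servo_tool(
  targets=[
    [[0,0,-0.06],[0,0,0]],
    [[0,0,-0.06],[0,0,0]],
    [[0,0.04,-0.06],[0,0,0]],
    [[0,0,-0.06],[0,0,0]],
    [[0,0,0],[0,0,0]],
  ],
)

```text
t: 6.97
eef_pos: [0.5682, 0.1788, 0.2261]
tcp_rot: [0.618, 0.786, -0.001, -0.0]
force: [2.6, -0.2, -8.0]
opening: 0.106
```

Run:
```python
from h import *
s=sensors.sense(); print(s['eef_pos'],s['tcp_rot'],s['force'],s['torque'],s['opening'])
```

```text
[0.56820793 0.17880933 0.22613262] [ 6.17657425e-01  7.86447000e-01 -6.10142017e-04 -2.22040164e-04] [ 2.62488782 -0.21397245 -8.03676354] [ 0.13699508 -0.46042642 -0.14282928] 0.10610642862750355
```

Emit:
servo_tool(
  targets=[
    [[0,0.05,-0.08],[0,0,0]],
    [[0,0,-0.08],[0,0,0]],
    [[0,0,-0.08],[0,0,0]],
    [[0,0,-0.08],[0,0,0]],
    [[0,0,-0.08],[0,0,0]],
  ],
)

```text
t: 7.38
eef_pos: [0.5699, 0.1798, 0.2374]
tcp_rot: [0.617, 0.787, 0.001, 0.0]
force: [-0.0, 0.1, -3.1]
opening: 0.107
```

```bash
cat > f.py <<'E'
from h import *
s=sensors.sense(); print(s['t'],s['eef_pos'].round(4),s['tcp_rot'].round(4),s['force'].round(2),s['torque'].round(3),s['opening'])
E
python3 f.py
```

```text
7.3833 [0.5699 0.1798 0.2374] [6.174e-01 7.867e-01 6.000e-04 3.000e-04] [-0.02  0.11 -3.06] [0.004 0.015 0.04 ] 0.10679010869176787
```

Emit:
servo_tool(
  targets=[
    [[0,0,-0.12],[0,0,0]],
    [[0,0,-0.12],[0,0,0]],
    [[0,0,-0.12],[0,0,0]],
    [[0,0,-0.12],[0,0,0]],
    [[0,0,-0.12],[0,0,0]],
  ],
)

```text
t: 7.8
eef_pos: [0.5698, 0.1795, 0.2521]
tcp_rot: [0.618, 0.787, 0.0, 0.0]
force: [-0.0, 0.7, -3.1]
opening: 0.105
```

Emit:
servo_tool(
  targets=[
    [[0,0,-0.08],[0,0,0]],
    [[0,0,0],[0,0,0]],
  ],
)

```text
t: 7.97
eef_pos: [0.57, 0.1797, 0.2541]
tcp_rot: [0.618, 0.786, 0.0, 0.0]
force: [0.6, -0.5, -2.0]
opening: 0.104
```

```bash
python3 f.py
python3 - <<'E'
from cradle import *
s,p,d=shot('wrist','w6'); uv,P=cloud('wrist',d,s)
C=np.array([np.cos(np.radians(13.5)),np.sin(np.radians(13.5))]);N=np.array([-C[1],C[0]])
o=np.array([.567,.177])+.056*C
L=np.c_[(P[:,:2]-o)@C,(P[:,:2]-o)@N,P[:,2]]*1000
m=(abs(L[:,0])<50)&(abs(L[:,1])<45)&(L[:,2]>100)
Q=L[m]
for x in range(-30,50,4):
    row=[]
    for y in range(-40,42,5):
        k=(abs(Q[:,0]-x)<2)&(abs(Q[:,1]-y)<2.5); row.append('%4d'%np.max(Q[k,2]) if k.any() else '   .')
    print(x,' '.join(row))
cv2.imwrite('pics/c6.png',cv2.resize(p[80:320,200:500],None,fx=2.5,fy=2.5,interpolation=cv2.INTER_CUBIC))
E
```

```text
7.9667 [0.57   0.1797 0.2541] [6.176e-01 7.865e-01 5.000e-04 3.000e-04] [ 0.57 -0.48 -1.97] [-0.011  0.02   0.035] 0.10445779785175066
-30  102  107  109  108  103  102  103  103  303  303  332  333  108  108  103  103  103
-26  102  102  103  102  103  102  307  307  304  304  331  308  108  103  103  102  102
-22  162  163  163  151  151  151  312  313  304  304  313  313  151  152  162  164  163
-18  162  163  163  151  151  151  314  318  320  320  320  319  151  152  162  163  163
-14  162  164  163  150  151    .    .  318  323  325  326  334    .  151  162  164  163
-10  162  164  164    .    .    .    .  304  323  328  332  334    .    .  162  164  163
-6  162  163  163    .    .    .    .  176  321  176  332  334    .    .  161  163  163
-2  162  163  163  160  160  161    .  176  175  176  332  334  160  161  162  164  163
2  162  163  163  160  161  160    .  175  176  176  332  334  160  161  162  164  163
6    .  164  162  160  160  160    .  176  176  176  161  332  160  161  160  164  163
10    .  162  158    .    .    .    .  176  176  176  171    .    .    .    .  162  162
14    .    .    .    .    .    .    .  176  176  176  170    .    .    .    .    .    .
18    .    .    .    .    .  180  181  181  180  181  181  181    .    .    .    .    .
22    .    .    .    .    .  181  208  208  209  209  209  180    .    .    .    .    .
26    .    .    .    .    .    .  209  210  209  209  209  202    .    .    .    .    .
30    .    .    .    .    .    .  209  209  209  209  210  183    .    .    .    .    .
34    .    .    .    .    .    .  209  209  209  209  209  196    .    .    .    .    .
38    .    .    .    .    .    .  209  209  209  209  210  189    .    .    .    .    .
42    .    .    .    .    .    .  208  209  209  209  208    .    .    .    .    .    .
46    .    .    .    .    .    .    .    .    .    .  100    .    .    .    .    .    .
```

View pics/c6.png

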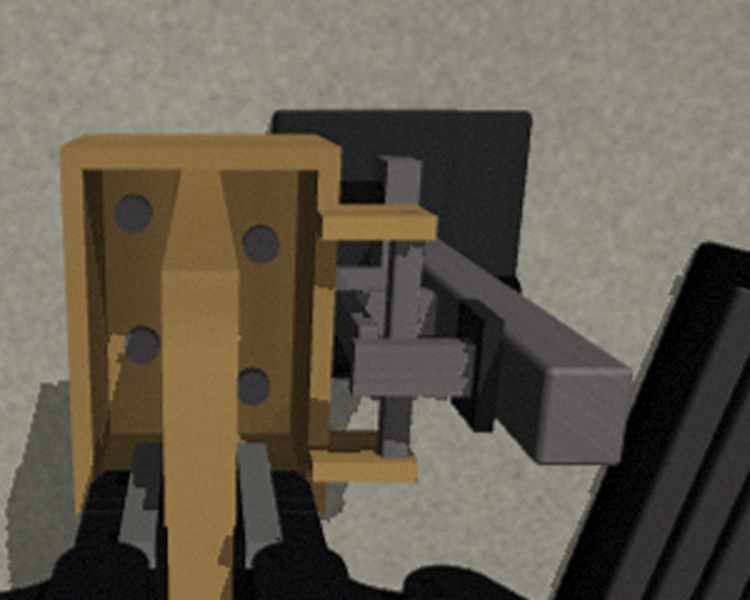

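Emit:
servo_tool(
  targets=[
    [[0,0,-0.06],[0,0,0]],
    [[0,0,-0.06],[0,0,0]],
    [[0,0,-0.06],[0,0,0]],
    [[0,0,-0.06],[0,0,0]],
    [[0,0,0],[0,0,0]],
  ],
)

```text
t: 8.43
eef_pos: [0.5699, 0.1796, 0.2599]
tcp_rot: [0.618, 0.787, 0.0, 0.0]
force: [-0.7, 0.4, -3.6]
opening: 0.106
```

Emit:
servo_tool(
  targets=[
    [[0,0,-0.02],[0,0,0]],
    [[0,0,-0.02],[0,0,0]],
  ],
)

```text
t: 8.6
eef_pos: [0.5696, 0.1794, 0.2605]
tcp_rot: [0.618, 0.786, -0.0, 0.0]
force: [-0.1, -0.1, -2.7]
opening: 0.107
```

Emit:
servo_tool(
  targets=[
    [[0,0,-0.02],[0,0,0]],
    [[0,0,0],[0,0,0]],
  ],
)

```text
t: 8.77
eef_pos: [0.5698, 0.1795, 0.2611]
tcp_rot: [0.618, 0.787, 0.0, 0.0]
force: [1.2, -0.2, -3.3]
opening: 0.107
```

```bash
python3 f.py
```

```text
8.7667 [0.5698 0.1795 0.2611] [6.176e-01 7.865e-01 0.000e+00 1.000e-04] [ 1.19 -0.16 -3.31] [-0.029  0.018 -0.036] 0.1074639728197652
```

Emit:
servo_tool(
  targets=[
    [[0,0,-0.02],[0,0,0]],
    [[0,0,0],[0,0,0]],
  ],
)

```text
t: 8.93
eef_pos: [0.5697, 0.1795, 0.2616]
tcp_rot: [0.618, 0.786, -0.0, 0.0]
force: [0.2, -0.1, -2.8]
opening: 0.109
```

Emit:
servo_tool(
  targets=[
    [[0,0,-0.02],[0,0,0]],
    [[0,0,0],[0,0,0]],
  ],
)

```text
t: 9.1
eef_pos: [0.5697, 0.1795, 0.2621]
tcp_rot: [0.618, 0.786, 0.0, 0.0]
force: [0.3, 0.3, -3.3]
opening: 0.109
```

Emit:
servo_tool(
  targets=[
    [[0,0,-0.02],[0,0,0]],
    [[0,0,0],[0,0,0]],
  ],
)

```text
t: 9.27
eef_pos: [0.5697, 0.1795, 0.2626]
tcp_rot: [0.618, 0.787, 0.0, 0.0]
force: [0.3, -1.0, -3.0]
opening: 0.109
```

Emit:
servo_tool(
  targets=[
    [[0,0,-0.02],[0,0,0]],
    [[0,0,0],[0,0,0]],
  ],
)

```text
t: 9.43
eef_pos: [0.5697, 0.1795, 0.2631]
tcp_rot: [0.618, 0.787, 0.0, 0.0]
force: [0.9, 0.7, -3.3]
opening: 0.107
```

Emit:
servo_tool(
  targets=[
    [[0,0,-0.02],[0,0,0]],
    [[0,0,0],[0,0,0]],
  ],
)

```text
t: 9.6
eef_pos: [0.5697, 0.1794, 0.2636]
tcp_rot: [0.618, 0.786, -0.0, 0.0]
force: [-0.6, -0.5, -3.3]
opening: 0.11
```

Emit:
servo_tool(
  targets=[
    [[0,0,-0.02],[0,0,0]],
    [[0,0,0],[0,0,0]],
  ],
)

```text
t: 9.77
eef_pos: [0.5697, 0.1794, 0.2637]
tcp_rot: [0.618, 0.787, -0.0, -0.0]
force: [1.3, -0.5, -6.7]
opening: 0.108
```

```bash
python3 f.py
```

```text
9.7667 [0.5697 0.1794 0.2637] [ 6.176e-01  7.865e-01 -1.000e-04 -0.000e+00] [ 1.26 -0.49 -6.69] [ 0.136 -0.226 -0.001] 0.10765933668374815
```

Contact shows as -6.7 N against a weight of about 3.2 N. I back down about 1.7 mm and draw out towards the front.

Emit:
servo_tool(
  targets=[
    [[0,0,0.035],[0,0,0]],
    [[0,0,0.035],[0,0,0]],
    [[0,0,0],[0,0,0]],
  ],
)

```text
t: 10.02
eef_pos: [0.5696, 0.1794, 0.2622]
tcp_rot: [0.618, 0.787, -0.0, -0.0]
force: [0.2, -0.7, -3.1]
opening: 0.105
```

Emit:
servo_tool(
  targets=[
    [[0,-0.06,0],[0,0,0]],
    [[0,-0.06,0],[0,0,0]],
    [[0,0,0],[0,0,0]],
  ],
)

```text
t: 10.27
eef_pos: [0.5663, 0.1787, 0.2624]
tcp_rot: [0.617, 0.787, -0.0, -0.0]
force: [-0.4, -0.2, -2.6]
opening: 0.107
```

```bash
python3 f.py
```

```text
10.2667 [0.5663 0.1787 0.2624] [ 6.175e-01  7.866e-01 -2.000e-04 -0.000e+00] [-0.35 -0.19 -2.62] [-0.033  0.002  0.007] 0.10690799378697884
```

Emit:
servo_tool(
  targets=[
    [[0,-0.06,0],[0,0,0]],
    [[0,-0.06,0],[0,0,0]],
    [[0,0,0],[0,0,0]],
  ],
)

```text
t: 10.52
eef_pos: [0.5635, 0.1779, 0.2623]
tcp_rot: [0.618, 0.787, -0.0, -0.0]
force: [-0.1, 0.1, -2.6]
opening: 0.106
```

Emit:
servo_tool(
  targets=[
    [[0,-0.08,0],[0,0,0]],
    [[0,-0.08,0],[0,0,0]],
    [[0,0,0],[0,0,0]],
  ],
)

```text
t: 10.77
eef_pos: [0.5594, 0.177, 0.2623]
tcp_rot: [0.617, 0.787, -0.0, -0.0]
force: [-0.9, -0.6, -2.7]
opening: 0.105
```

Emit:
servo_tool(
  targets=[
    [[0,-0.08,0],[0,0,0]],
    [[0,-0.08,0],[0,0,0]],
    [[0,-0.08,0],[0,0,0]],
    [[0,0,0],[0,0,0]],
  ],
)

```text
t: 11.1
eef_pos: [0.5536, 0.1755, 0.2622]
tcp_rot: [0.617, 0.787, -0.0, -0.0]
force: [-0.7, 0.4, -3.3]
opening: 0.102
```

Emit:
servo_tool(
  targets=[
    [[0,-0.1,0],[0,0,0]],
    [[0,-0.1,0],[0,0,0]],
    [[0,-0.1,0],[0,0,0]],
    [[0,-0.1,0],[0,0,0]],
  ],
)

```text
t: 11.43
eef_pos: [0.5441, 0.1732, 0.2623]
tcp_rot: [0.618, 0.787, -0.0, 0.0]
force: [0.4, 0.1, -3.0]
opening: 0.109
```

```bash
python3 f.py
python3 - <<'E'
from cradle import *
s,p,d=shot('wrist','w7'); 
cv2.imwrite('pics/c7.png',cv2.resize(p[80:320,200:500],None,fx=2.5,fy=2.5,interpolation=cv2.INTER_CUBIC))
E
```

```text
11.4333 [0.5441 0.1732 0.2623] [ 6.176e-01  7.865e-01 -1.000e-04  0.000e+00] [ 0.4   0.06 -2.97] [-0.005 -0.026 -0.031] 0.10914223532064438
```

View pics/c7.png

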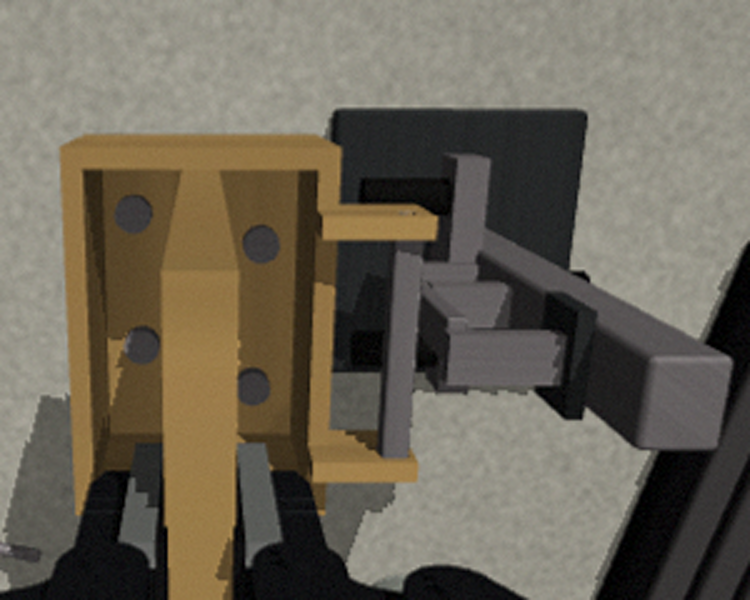

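```bash
cat > inhand.py <<'E'
from cradle import *
# box rim pose in tool frame from a wrist picture: rim at tool z = about +0.103 (TCP 11mm below grip; rim 114 below grip)
def inhand(s,d):
    uv,P=cloud('wrist',d,s); M=T(s); L=(P-M[:3,3])@M[:3,:3]
    m=(L[:,2]>.095)&(L[:,2]<.115)&(L[:,1]<.0415)&(abs(L[:,1])<.06)&(abs(L[:,0])<.075); Q=L[m]
    print('rim z',np.median(Q[:,2]),len(Q)); y=Q[:,1];x=Q[:,0]
    fr=Q[y<-.025]; print('front y min',np.percentile(y,1),'x range',np.percentile(x,[.5,99.5]))
    # edges: outer left edge as line
    pts=[]
    for xx in np.arange(-.02,.05,.004):
        k=abs(x-xx)<.002
        if k.sum()>3: pts.append((xx,y[k].min()))
    pts=np.array(pts); a=np.polyfit(pts[:,0],pts[:,1],1); print('front edge y at x=0',a[1],'slope deg',np.degrees(np.arctan(a[0])),len(pts))
    pl=np.c_[Q[:,:2],np.ones(len(Q))]; c=np.linalg.lstsq(pl,Q[:,2],rcond=None)[0]; print('rim plane tilt deg (dz/dx,dz/dy)',np.degrees(c[:2]))
    g=Q[(x<.07)]; return L
if __name__=='__main__':
    s=sensors.sense(); d=np.load('pics/w7.npy'); inhand(s,d)
E
python3 inhand.py
```

```text
rim z 0.10363753842459793 3912
front y min -0.039140290550691126 x range [-0.05400367  0.05347673]
front edge y at x=0 -0.03913042289020217 slope deg -0.07223652241585546 18
rim plane tilt deg (dz/dx,dz/dy) [ 0.0491038  -0.11655227]
```

Emit:
servo_tool(
  targets=[
    [[0,-0.3,0],[0,0,0]],
    [[0,-0.5,0],[0,0,0]],
    [[0,-0.5,0],[0,0,0]],
    [[0,-0.3,0],[0,0,0]],
    [[0,0,0],[0,0,0]],
  ],
)

```text
t: 11.9
eef_pos: [0.5036, 0.1632, 0.2623]
tcp_rot: [0.617, 0.787, -0.001, -0.0]
force: [0.0, -0.1, -3.0]
opening: 0.109
```

Emit:
servo_tool(
  targets=[
    [[0,0,-0.3],[0,0,0.4]],
    [[0,0,-0.5],[0,0,0.5]],
    [[-0.3,0,-0.5],[0,0,0.49]],
    [[-0.6,0.3,-0.5],[0,0,0]],
    [[-0.9,0.3,-0.3],[0,0,0]],
  ],
)

```text
t: 12.32
eef_pos: [0.5259, 0.1225, 0.3171]
tcp_rot: [0.672, 0.741, 0.002, 0.0]
force: [0.7, 0.4, -3.1]
opening: 0.107
```

Emit:
servo_tool(
  targets=[
    [[-1,0.2,0],[0,0,0]],
    [[-1,0.1,0],[0,0,0]],
    [[-1,0,0],[0,0,0]],
    [[-1,0,0],[0,0,0]],
    [[-1,0,0],[0,0,0]],
  ],
)

```text
t: 12.73
eef_pos: [0.5448, -0.0053, 0.3153]
tcp_rot: [0.674, 0.739, 0.0, 0.001]
force: [0.8, -0.2, -3.1]
opening: 0.106
```

Emit:
servo_tool(
  targets=[
    [[-1,0,0],[0,0,0]],
    [[-1,0,0],[0,0,0]],
    [[-1,0,0],[0,0,0]],
    [[-1,0,0],[0,0,0]],
    [[-1,0,0],[0,0,0]],
  ],
)

```text
t: 13.15
eef_pos: [0.5563, -0.1299, 0.3153]
tcp_rot: [0.674, 0.739, 0.0, 0.001]
force: [0.3, 0.8, -3.5]
opening: 0.1
```

```bash
python3 f.py
```

```text
13.15 [ 0.5563 -0.1299  0.3153] [6.738e-01 7.390e-01 1.000e-04 6.000e-04] [ 0.3   0.76 -3.55] [ 0.069 -0.015 -0.022] 0.1004143989567319
```

Emit:
servo_tool(
  targets=[
    [[-1,0,0],[0,0,0]],
    [[-0.8,0,0],[0,0,0]],
    [[-0.6,0,0],[0,0,0]],
    [[-0.4,0,0],[0,0,0]],
    [[-0.2,0,0],[0,0,0]],
  ],
)

```text
t: 13.57
eef_pos: [0.563, -0.205, 0.3149]
tcp_rot: [0.674, 0.738, -0.0, 0.0]
force: [-0.3, 0.0, -3.1]
opening: 0.109
```

Emit:
servo_tool(
  targets=[
    [[0,0,0],[0,0,0]],
    [[0,0,0],[0,0,0]],
  ],
)

```text
t: 13.73
eef_pos: [0.5631, -0.2014, 0.3149]
tcp_rot: [0.673, 0.74, 0.0, -0.0]
force: [-0.2, 1.5, -2.9]
opening: 0.112
```

```bash
python3 f.py;cat > tgt.py <<'E'
from h import *
s=sensors.sense(); M=T(s); yaw=5.45
tgt=np.array([.5622,-.2200,.1666]); d=M[:3,:3].T@(tgt-M[:3,3]); print('units',(d/.025).round(3)); print('toolx',np.degrees(np.arctan2(M[1,0],M[0,0])),'want',90+yaw, 'tilt deg',np.degrees(M[:2,2]))
E
python3 tgt.py
python3 - <<'E'
from inhand import *
s,p,d=shot('wrist','w8'); inhand(s,d)
uv,P=cloud('wrist',d,s)
Q,r=fit(P,(.5613,-.2202),.017,.03); print(len(Q),r)
E
```

```text
13.7333 [ 0.5631 -0.2014  0.3149] [ 6.729e-01  7.398e-01  4.000e-04 -2.000e-04] [-0.2   1.46 -2.93] [ 0.043  0.    -0.041] 0.1124854945352711
units [-0.743 -0.11   5.933]
toolx 95.42345072027365 want 95.45 tilt deg [0.01411591 0.05567809]
rim z 0.10359176654707901 3908
front y min -0.03906995615244075 x range [-0.05407467  0.05338538]
front edge y at x=0 -0.03903675249274509 slope deg -0.030013635105368374 18
rim plane tilt deg (dz/dx,dz/dy) [-0.05835155 -0.14219054]
189 ((554.73876953125, -154.29379272460938), (99.99400329589844, 2.287111282348633), 5.464759826660156)
```

View pics/w8.png

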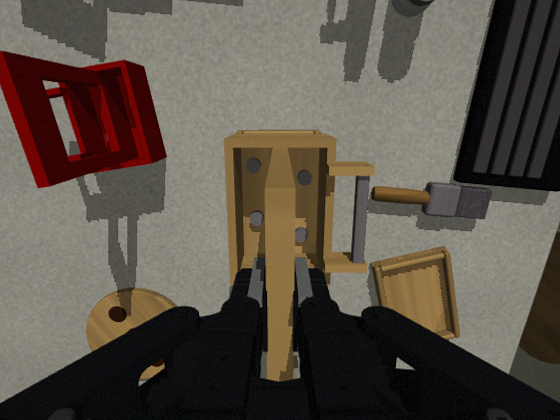

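Emit:
servo_tool(
  targets=[
    [[-0.4,-0.11,0.3],[0,0,0]],
    [[-0.34,0,0.8],[0,0,0]],
    [[0,0,1],[0,0,0]],
    [[0,0,1],[0,0,0]],
    [[0,0,0.8],[0,0,0]],
  ],
)

```text
t: 14.2
eef_pos: [0.561, -0.2212, 0.2151]
tcp_rot: [0.673, 0.74, -0.001, -0.001]
force: [-0.7, 0.6, -3.7]
opening: 0.106
```

Emit:
servo_tool(
  targets=[
    [[0,0,0.4],[0,0,0]],
    [[0,0,0.2],[0,0,0]],
    [[0,0,0],[0,0,0]],
  ],
)

```text
t: 14.45
eef_pos: [0.5617, -0.221, 0.2016]
tcp_rot: [0.673, 0.74, -0.0, -0.001]
force: [-0.2, 0.0, -3.9]
opening: 0.108
```

```bash
python3 f.py; python3 tgt.py
python3 - <<'E'
from inhand import *
s,p,d=shot('wrist','w9'); inhand(s,d)
uv,P=cloud('wrist',d,s)
Q,r=fit(P,(.5613,-.2202),.017,.03); print(len(Q),r)
s,p,d=shot('scene','s9'); cv2.imwrite('pics/c9.png',cv2.resize(p[100:280,130:310],None,fx=3.3,fy=3.3,interpolation=cv2.INTER_CUBIC))
uv,P=cloud('scene',d); Q,r=fit(P,(.5613,-.2202),.017,.026); print('scene',len(Q),r)
E
```

```text
14.45 [ 0.5617 -0.221   0.2016] [ 6.729e-01  7.397e-01 -3.000e-04 -6.000e-04] [-0.18  0.02 -3.94] [-0.058 -0.002 -0.015] 0.10784598917394776
units [0.036 0.024 1.398]
toolx 95.41199716846373 want 95.45 tilt deg [-0.07308826  0.01887622]
rim z 0.10361560753263521 3917
front y min -0.03911586355204327 x range [-0.05409682  0.05337733]
front edge y at x=0 -0.039164673119910606 slope deg -0.0049159306474293365 18
rim plane tilt deg (dz/dx,dz/dy) [-0.02529318 -0.08755985]
1503 ((561.4154663085938, -217.497314453125), (102.30609893798828, 127.87227630615234), 5.396482467651367)
scene 227 ((565.5142822265625, -222.3387451171875), (104.89807891845703, 139.11231994628906), 5.923171043395996)
```

View pics/w9.png

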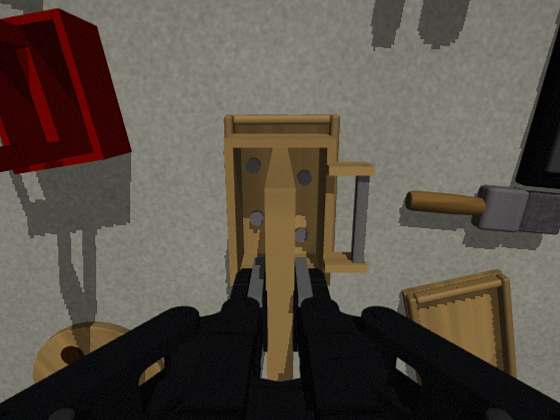

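View pics/c9.png

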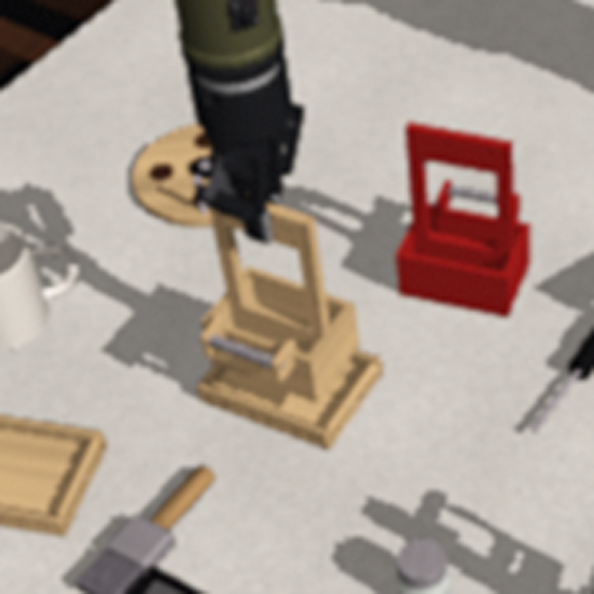

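Emit:
servo_tool(
  targets=[
    [[0,0.02,0.3],[0,0,0]],
    [[0,0,0.3],[0,0,0]],
    [[0,0,0.3],[0,0,0]],
    [[0,0,0.2],[0,0,0]],
    [[0,0,0.1],[0,0,0]],
  ],
)

```text
t: 14.97
eef_pos: [0.5619, -0.221, 0.1711]
tcp_rot: [0.673, 0.74, -0.0, -0.001]
force: [-0.2, -0.7, -3.8]
opening: 0.109
```

Emit:
servo_tool(
  targets=[
    [[0,0,0.04],[0,0,0]],
    [[0,0,0.04],[0,0,0]],
    [[0,0,0],[0,0,0]],
  ],
)

```text
t: 15.22
eef_pos: [0.5627, -0.221, 0.1703]
tcp_rot: [0.673, 0.74, 0.0, 0.0]
force: [0.4, 1.0, -2.3]
opening: 0.103
```

```bash
python3 f.py; python3 tgt.py
```

```text
15.2167 [ 0.5627 -0.221   0.1703] [6.731e-01 7.395e-01 1.000e-04 1.000e-04] [ 0.41  0.97 -2.33] [-0.065 -0.015 -0.   ] 0.10314615063521443
units [ 0.043 -0.015  0.147]
toolx 95.3828907137918 want 95.45 tilt deg [ 0.0124038  -0.00152861]
```

Emit:
servo_tool(
  targets=[
    [[0,0,0.03],[0,0,0]],
    [[0,0,0.03],[0,0,0]],
    [[0,0,0],[0,0,0]],
  ],
)

```text
t: 15.47
eef_pos: [0.5625, -0.2211, 0.1688]
tcp_rot: [0.673, 0.739, -0.0, 0.0]
force: [-0.6, 0.0, -3.0]
opening: 0.108
```

Emit:
servo_tool(
  targets=[
    [[0,0,0.03],[0,0,0]],
    [[0,0,0.02],[0,0,0]],
    [[0,0,0],[0,0,0]],
  ],
)

```text
t: 15.72
eef_pos: [0.5625, -0.221, 0.1675]
tcp_rot: [0.673, 0.74, -0.0, -0.0]
force: [0.6, 0.6, -3.2]
opening: 0.106
```

Emit:
servo_tool(
  targets=[
    [[0,0,0.02],[0,0,0]],
    [[0,0,0],[0,0,0]],
  ],
)

```text
t: 15.88
eef_pos: [0.5627, -0.2211, 0.1671]
tcp_rot: [0.673, 0.74, 0.0, 0.0]
force: [-0.4, -1.1, -2.8]
opening: 0.106
```

Emit:
servo_tool(
  targets=[
    [[0,0,0.02],[0,0,0]],
    [[0,0,0],[0,0,0]],
  ],
)

```text
t: 16.05
eef_pos: [0.5627, -0.221, 0.1671]
tcp_rot: [0.673, 0.74, 0.0, 0.0]
force: [-1.6, 0.5, 1.8]
opening: 0.108
```

```bash
python3 f.py
python3 - <<'E'
from inhand import *
s,p,d=shot('wrist','w10'); inhand(s,d)
uv,P=cloud('wrist',d,s)
Q,r=fit(P,(.5613,-.2202),.017,.03); print(len(Q),r)
cv2.imwrite('pics/c10.png',cv2.resize(p[90:330,190:400],None,fx=2.5,fy=2.5,interpolation=cv2.INTER_CUBIC))
E
```

```text
16.05 [ 0.5627 -0.221   0.1671] [6.731e-01 7.395e-01 0.000e+00 3.000e-04] [-1.57  0.48  1.83] [0.066 0.302 0.038] 0.10805599120810425
rim z 0.10358622756402282 3899
front y min -0.0392461118168514 x range [-0.05415803  0.05339699]
front edge y at x=0 -0.039185642461881366 slope deg -0.022946494147602504 18
rim plane tilt deg (dz/dx,dz/dy) [-0.05099267 -0.11197578]
4604 ((561.7041625976562, -220.80642700195312), (102.18234252929688, 135.06065368652344), 5.591671466827393)
```

View pics/c10.png

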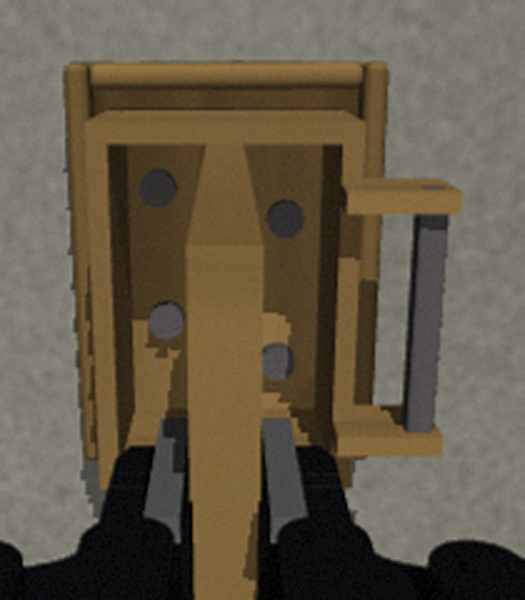

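Emit:
servo_tool(
  targets=[
    [[0,0,0],[0,0,0]],
    [[0,0,0],[0,0,0]],
    [[0,0,0],[0,0,0]],
    [[0,0,0],[0,0,0]],
    [[0,0,0],[0,0,0]],
  ],
  gripper=60,
)

```text
t: 16.52
eef_pos: [0.5626, -0.2211, 0.1666]
tcp_rot: [0.673, 0.74, 0.0, 0.0]
force: [0.2, 0.9, -0.0]
opening: 0.6
```

Emit:
servo_tool(
  targets=[
    [[0,0,-0.2],[0,0,0]],
    [[0,0,-0.4],[0,0,0]],
    [[0,0,-0.6],[0,0,0]],
    [[0,0,-1],[0,0,0]],
    [[0,0,-1],[0,0,0]],
  ],
)

```text
t: 16.93
eef_pos: [0.5622, -0.2209, 0.2479]
tcp_rot: [0.673, 0.74, -0.0, -0.0]
force: [0.4, -0.6, -0.7]
opening: 0.603
```

Emit:
servo_tool(
  targets=[
    [[0,0,-1],[0,0,0]],
    [[0,0,-1],[0,0,0]],
    [[0,0,-1],[0,0,0]],
    [[0,0,0],[0,0,0]],
    [[0,0,0],[0,0,0]],
  ],
)

```text
t: 17.35
eef_pos: [0.5635, -0.2209, 0.3239]
tcp_rot: [0.673, 0.74, 0.001, 0.002]
force: [-0.4, -0.2, 0.7]
opening: 0.6
```

```bash
python3 f.py
python3 - <<'E'
from inhand import *
s,p,d=shot('wrist','w11')
uv,P=cloud('wrist',d,s)
Q,r=fit(P,(.5613,-.2202),.017,.026); print('cradle',len(Q),r)
Q,r=fit(P,(.5613,-.2202),.185,.21); print('handle',len(Q),r,np.median(Q[:,2]))
Q,r=fit(P,(.5613,-.2202),.056,.0645); print('rim',len(Q),r,np.median(Q[:,2]))
k=np.c_[Q[:,:2]-Q[:,:2].mean(0),np.ones(len(Q))]; print('tilt',np.degrees(np.linalg.lstsq(k,Q[:,2],rcond=None)[0][:2]))
s,p,d=shot('scene','s11')
E
```

```text
17.35 [ 0.5635 -0.2209  0.3239] [0.6731 0.7395 0.001  0.002 ] [-0.36 -0.15  0.69] [-0.    -0.024  0.049] 0.6000502785356727
cradle 2203 ((561.5625610351562, -220.59011840820312), (102.10868072509766, 134.52728271484375), 5.347595691680908)
handle 1544 ((561.8357543945312, -222.81422424316406), (9.930320739746094, 98.29082489013672), 5.019896030426025) 0.19255411320800167
rim 1501 ((573.02978515625, -221.573974609375), (99.4278335571289, 109.59468078613281), 5.2624945640563965) 0.06332219720226184
tilt [-0.40743936  0.23354727]
```

View pics/w11.png

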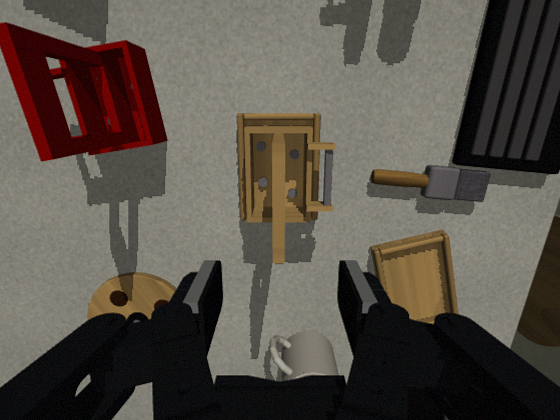

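View pics/s11.png

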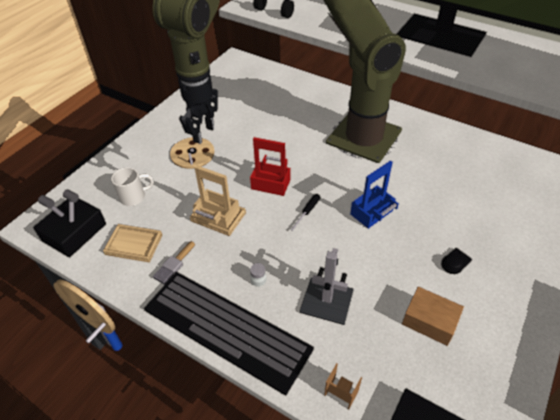

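The wrist picture shows the caddy inside the cradle at about (279,175) with a fence gap all round. The scene picture shows it at (218,210) and nothing else moved. I am handing the job in.

```bash
python3 -c "
from h import *
print(workorder.close_job())"
```

```text
the job is handed in; nothing more can be done
None
```

The plywood caddy is off the stand and standing in the cradle farthest to the robot's left (of the two I could see). I let go and handed the job in at about 17.5 s; no verdict was reported.

- **Unhooking:** I gripped the handle and lifted the bar until it just touched the keeper strip. The measured force there was about 3.5 N above the caddy's weight of about 3 N. I then lowered it about 1.7 mm and drew it out to the front, and the force stayed at weight level. The highest reading near the stand was about 8 N in total, during the first few millimetres of lift.
- **Setting down:** It touched the cradle floor with about 5 N.
- **Position and squareness:** The handle lies at 5.0° to the cradle's 5.3°, and the caddy is centred to within about 2 mm. The handle top measured 192.6 mm against 192 mm expected, so it is on the floor.
- **Other things:** Nothing else looks moved in the scene picture. The gripper is clear, about 0.12 m above the handle.

**Disagreements:**
- My estimates of the cradle's centre along its length differed by about 1.5 mm between pictures, so I aimed in the middle.
- A rough tilt fit after release gave 0.2 to 0.4°. It took in the hanging bar's side arms as well as the rim, so I trust the handle height more.

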